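# Hang up the offcut caddy, then close the gluing jig and hold it shut

### The arm

A 6-joint arm with a two-finger parallel gripper is mounted at the origin on the work surface. World frame = base frame: x ahead of the robot, y to its left, z up, the work surface at z = 0. Lengths are in mm, angles in rad, forces in N, time in s.
With the tool pointing down it reaches from about 250 to 800 mm from the base axis. Payload 8.5 kg.
Tool frame: the origin (TCP) lies midway between the tips of the shut fingers; the grasp point (between the pads) lies 19 mm behind it; z points along the fingers, y is the direction in which the jaws open and shut (so a half turn about z gives the same grasp; the last joint's range is limited). The gripper opens to 85 mm and grips with 20 to 120 N. Pads are 22 mm wide; open, the fingers measure 114 mm over their backs; the gripper's body (76 mm by 85 mm) begins 54 mm behind the grasp point. The pads swing forward as they close: fully open they stand 13 mm farther back than shut.
Start: joints at [-1.239, 0.238, -0.013, 1.319, 0, 1.571], TCP at [171, -496.324, 231.276] pointing down, gripper open.
Joint ranges: [-2.66, 2.66], [-1.03, 1.9], [-1.14, 1.46], [-1.82, 2.27], [-1.45, 1.34], [-3.14, 3.14]. Speed limits (rad/s): [2.22, 2.22, 2.79, 3.14, 3.14, 3.14].

### API

Orientations are given as a unit quaternion [x, y, z, w].
In Python, from plant import r, grab_frame, camera_model, job, find_in gives the robot as it stands.
- The arm moves only by the tool drive_tool, never from a script. Its argument "series" is one flat list of numbers, 6 for each row, row after row: the shift along the tool's x, y, z in cm, then the turn, a rotation vector about the tool's x, y, z in degrees. In form: [x, y, z, ax, ay, az, x, y, z, ax, ay, az, ...]. A call has 1 to 20 rows; each row shifts and turns the commanded pose from where the row before left it, along the tool's axes as they then stand; what a row does not reach is not made up. A row lasts 1/10 s, in which the tool goes at most 50 mm and 8.59 degrees, less where a joint would pass 70% of its speed; a pose out of reach is approached as far as the arm can. A call with a gripper value outside its range is refused whole. "grip" is the opening, from 0 (shut) to 1 (fully open), set as the call begins (left out, the last holds). The fingers move at their own pace and stop on an object; "newtons" is the grip in N (left out, the last holds). Time passes only in rows, so rows that do not move let the fingers close. It gives the time, the measured TCP pose, the force and the opening at its end, in the units of the state.
- r.read_state(): the state, without advancing time (a new reading comes with each control period).
- grab_frame(name): name is "side" or "top" or "wrist"; returns (picture, depth): 400x640x3 uint8, red, green, blue; 400x640 float32, mm along the optical axis (not along the pixel's ray), 0 where there is no reading.
- camera_model(name): a dict with "fovy" (degrees; the focal length in pixels is half the picture's height over the tangent of half this angle, whatever the lens; pixels are square), "cx", "cy" (the principal point, pixels), "R" (3x3) and "t" (3): a world point X has camera coordinates R X + t. Camera axes: x right, y down, z forward; pixel columns grow to the right and rows downward; lengths in mm; the calibration is good to about 2 mm. A picture is of the moment at which its call begins: read the wrist's pose just before it. camera_model takes no time and is no camera call; for the wrist camera it gives the pose at the moment of the call.
- job.sign_off(): hands the job in, once; it reports no verdict.
Trained networks look in the newest picture that a camera, given by its name, has taken for a name from the list of things; names that differ only in an ending like _2 or _b are one class to them, and where a whole thing is asked for, a point or a joint stands for the part that bears it (a point fixed in the world has none). Each returns a list of dicts, best first, with "confidence" (0 to 1); they miss things now and then, are a little off and sometimes report something else, mostly with a low value. They report only what shows in the picture. A call takes as long as a camera call.
- find_in(camera, name): "position" ([column, row] in pixels, amid what is visible of it).
The state is a dict: "time_s": time; "joint_positions": joint angles; "joint_vel": joint speeds; "joint_efforts": joint torques, N m; "position": TCP position; "orientation": TCP orientation; "ft_force": force on the tool from outside, world axes, zero at the start; "torque": the same for the moment, N m; "finger_gap": finger opening in mm.
Only numpy, scipy, OpenCV 4.12 (cv2) and the standard library are available. Lean on these libraries where they do the work, as an engineer would, in place of code of your own. Each camera call takes 0.05 s, during which the arm holds its last target. There are 200 camera calls.

### The job

The offcut caddy is weighing down the freshly glued glass on the gluing jig: lift it off and hang it by its handle on both prongs of the yellow hook stand, and let go of it. Then fit the aluminium press plate onto the jig's two dowels, push it down against the springs until it is flush on the wooden bed, and finish while still holding the plate pressed shut by its red grip. Leave the other things on the bench where they are.

Things in the scene. Friction and masses are not known exactly. Their poses are not given: they have to be found in the camera images.
- jig: Gluing jig, fixed: light wooden bed 110 (x) x 180 (y) x 24 mm high, place and yaw vary. Origin: centre of its underside, on the bench. Two upright steel dowels, 12 mm thick, stand on the bed 66 mm either side of the centre along y, rising 29 mm above the bed (tips 53 mm above the bench), the top 9 mm tapered to 5 mm. Between them lies a sprung platen with the glass.
- platen (a joint): The jig's sprung platen, 70 (x) x 108 (y) mm, topped with coloured glass. In m: 0 = up (glass 30 mm above the bench, 6 mm proud of the bed), grows when pressed down; at 0.006 it is flush with the bed and the press plate lands on the bed. About 8 N starts it moving (the plate's weight alone does not), about 14 N brings it flush; it springs back when let go.
- press: Press plate, the jig's upper half: aluminium, 100 (x) x 165 (y) x 14 mm thick, about 0.4 kg, lying flat on the bench, with two 14 mm through holes 66 mm either side of the centre along y. It fits the dowels either way round. Origin: centre of its underside.
- press_grip (a point): Point in the red block grip that stands on the middle of the press plate: block 20 mm thick (x), 64 mm long (y), 42 mm high, its top 56 mm above the plate's underside. This point lies 36 mm above the plate's underside on its centre line. Axes as the plate, z up. With the plate pressed home on the jig it is 60 mm above the bench.
- caddy: Offcut caddy: open steel box 60 (x) x 104 (y) x 48 mm high with bits of glass that stick up to about 55 mm, about 0.3 kg, with a fixed upright arched handle. It starts standing on the jig's glass between the dowels, its y nearly along the jig's y. Origin: centre of its underside.
- caddy_grip (a point): Middle of the caddy's handle: a straight 8 mm bar running 100 mm along the caddy's y, with a wooden sleeve 14 mm thick and 36 mm long in its middle. This point is the sleeve's centre, 120 mm above the caddy's underside. Axes as the caddy, z up.
- hookstand: Hook stand, fixed, place and yaw vary: grey foot 125 x 110 x 12 mm with two upright yellow rods of 8 mm, 56 mm behind the origin (+x) and 33 mm either side of it along y, each bent forward (-x) into an upturned prong. Origin: on the bench under the place where the handle bar hangs. Between the rods it is open above 64 mm.
- hook_rest (a point): Where the handle bar's centre comes to hang, 158 mm above the stand's origin: the bar lies along the stand's y across both prongs (level, upper side 154 mm above the bench), the sleeve between them. Open to the front: the prongs turn up 22 mm in front of here (-x) to tips 176 mm above the bench; the rods are 56 mm behind.
- spool: Bystander, leave alone: small spool of solder wire, 42 mm across, 40 mm high, standing; origin centre of its underside
- fluxjar: Bystander, leave alone: small jar with orange lid, 38 mm across, 55 mm high; origin centre of its underside
- pliers: Bystander, leave alone: red-handled pliers lying flat at the back, 140 mm long; origin near the pivot at bench level
- glass_stack: Bystander, leave alone: stack of four coloured glass squares about 90 x 80 mm, 20 mm high; origin centre of its underside
- brush: Bystander, leave alone: hand brush lying at the back of the bench; origin near its middle, at bench level
- weight: Bystander, leave alone: dark steel block 70 x 45 x 40 mm at the right; origin centre of its underside
- potcup: Bystander, leave alone: white ceramic cup, 72 mm across, 70 mm high, at the left; origin centre of its underside

How it is judged:
By the outcome, as a careful person would: the job done as asked, in the order asked, and still so for the second after the job is handed in, while the arm keeps its last pose, push and grip.
It also fails if it takes over 69 s, if anything falls off the work surface, if the arm or the gripper's body presses on something with over 40 N, if the wrist force passes 120 N, or if a joint passes its speed limit or range.

## Working session

There is one attempt and no reset: what is moved stays moved. The work goes in short steps, Python scripts to look and compute and a tool call to move; the robot and the scene stay as the last step left them, time stands still between calls to the robot, and variables do not carry over. Pictures are saved under pics/ and viewed, about 8 in all and at most 12, crops included, and the job is handed in when it is done.

Besides the shell and the picture viewer there is one more tool, called after "Emit:" as name(argument=value, ...) on one line, values as JSON. drive_tool: Moves the arm, as the interface text tells. Its arguments: {"type":"object","properties":{"series":{"type":"array"},"grip":{"type":"number"},"newtons":{"type":"number"}},"required":["series"]}

```bash
ls; mkdir -p pics
cat > h.py <<'E'
import numpy as np, cv2
from plant import r, grab_frame, camera_model, job, find_in
from scipy.spatial.transform import Rotation as Ro
def cam(n):
    m=camera_model(n); return m,200/np.tan(np.radians(m['fovy'])/2)
def cloud(n,d,m,f):
    v,u=np.mgrid[0:400,0:640]
    P=np.stack([(u-m['cx'])*d/f,(v-m['cy'])*d/f,d],-1)
    W=(P-np.array(m['t']))@np.array(m['R'])
    W[d<=0]=np.nan
    return W
def snap(n):
    m,f=cam(n); p,d=grab_frame(n); return p,d,cloud(n,d,m,f)
E
python3 - <<'E'
from h import *
for n in ['top','side']:
    p,d,W=snap(n); np.savez('pics/%s0.npz'%n,p=p,W=W,d=d)
    cv2.imwrite('pics/%s0.png'%n,p[...,::-1])
    for k in ['jig','press','press_grip','caddy','caddy_grip','hookstand','spool','fluxjar','glass_stack','weight','potcup','pliers','brush']:
        for o in find_in(n,k)[:1]:
            c,w=map(int,map(round,o['position'])); print(n,k,(c,w),round(o['confidence'],2),np.round(W[w,c]))
    print(camera_model(n))
E
```

```text
pics
top jig (328, 224) 0.88 [506. -21.  30.]
top press (235, 203) 0.64 [589. 316.  54.]
top press_grip (239, 203) 0.88 [589. 303.  47.]
top caddy (330, 217) 0.7 [530. -29.  44.]
top caddy_grip (330, 214) 0.86 [540. -30.  46.]
top spool (279, 230) 0.49 [488. 158.  34.]
top fluxjar (364, 220) 0.51 [ 514. -152.   51.]
top glass_stack (366, 164) 0.7 [ 734. -173.   17.]
top weight (454, 192) 0.74 [ 613. -493.   34.]
top potcup (186, 209) 0.94 [579. 509.   8.]
top pliers (295, 145) 0.55 [823.  98.  -3.]
top brush (244, 161) 0.98 [757. 292.  18.]
{'fovy': 50.500095423255544, 'cx': 323.6037046739648, 'cy': 195.2854063585788, 'R': array([[-2.52450290e-02, -9.99681238e-01, -3.33715892e-04],
       [-9.80089459e-01,  2.48160392e-02, -1.96999532e-01],
       [ 1.96945018e-01, -4.64618748e-03, -9.80403526e-01]]), 't': array([   7.48264666,  607.78028502, 1487.81962847])}
side jig (296, 241) 0.83 [515. -79.  27.]
side press (290, 177) 0.8 [590. 284.  10.]
side press_grip (292, 172) 0.6 [597. 281.  31.]
side caddy (299, 220) 0.91 [535. -42.  70.]
side caddy_grip (299, 219) 0.85 [536. -37.  70.]
side hookstand (355, 289) 0.87 [ 615. -292.   10.]
side spool (267, 199) 0.66 [479. 135.  37.]
side fluxjar (305, 256) 0.81 [ 515. -174.   49.]
side glass_stack (386, 251) 0.59 [ 746. -185.   19.]
side weight (387, 350) 0.85 [ 605. -515.   39.]
side potcup (271, 148) 0.63 [562. 449.  41.]
side pliers (373, 201) 0.92 [819.  86.  -5.]
side brush (338, 169) 0.8 [762. 276.  17.]
{'fovy': 42.98046697740945, 'cx': 324.5856277700349, 'cy': 196.28345519114015, 'R': array([[ 0.95334143, -0.30171606,  0.01037032],
       [-0.16035388, -0.5351817 , -0.82937759],
       [ 0.25578654,  0.78901709, -0.55859223]]), 't': array([-596.31654768,  188.53707889, 1379.50599918])}
```

Run:
```python
import numpy as np,cv2
for n,(a,b,c,e) in {'top':(130,260,170,470),'side':(120,320,220,440)}.items():
    p=np.load('pics/%s0.npz'%n)['p'][a:b,c:e,::-1]
    s=min(800/p.shape[1],600/p.shape[0]); cv2.imwrite('pics/%sc.png'%n,cv2.resize(p,None,fx=s,fy=s,interpolation=cv2.INTER_CUBIC)); print(n,s)
```

```text
top 2.6666666666666665
side 3.0
```

View pics/topc.png

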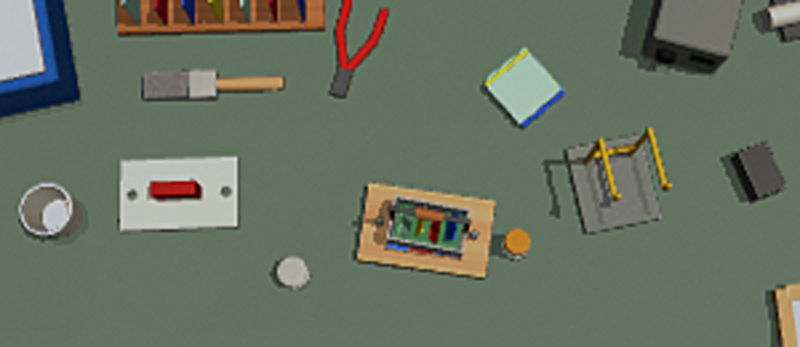

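View pics/sidec.png

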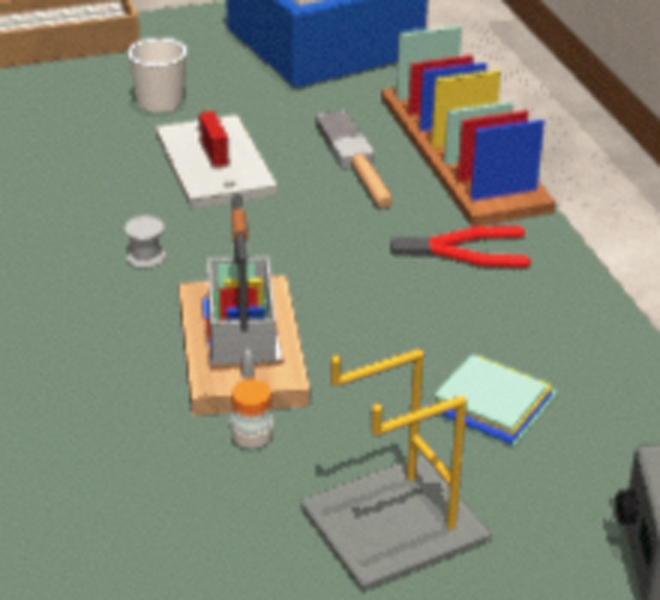

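```bash
cat > seg.py <<'E'
from h import *
def rect(W,msk):
    P=W[msk]; P=P[np.isfinite(P).all(1)]
    if len(P)<15: return len(P)
    (c,s,a)=cv2.minAreaRect(P[:,:2].astype(np.float32)); return len(P),np.round(P.mean(0),1),'rect',np.round(c,1),np.round(s,1),round(a,1)
def near(W,x,y,R): return np.hypot(W[...,0]-x,W[...,1]-y)<R
def report(p,W):
    hsv=cv2.cvtColor(p,cv2.COLOR_RGB2HSV).astype(int); H,S,V=hsv[...,0],hsv[...,1],hsv[...,2]; z=W[...,2]
    print('table z',np.nanmedian(z[near(W,480,80,40)]))
    print('plate',rect(W,near(W,590,290,130)&(S<50)&(V>130)&(z<30)&(z>-5)))
    print('redgrip',rect(W,near(W,590,290,70)&(S>150)&((H<8)|(H>172))&(z>42)))
    print('jig',rect(W,near(W,510,-30,120)&(H>8)&(H<22)&(S>70)&(V>120)&(z>12)&(z<32)))
    print('sleeve',rect(W,near(W,520,-30,60)&(z>125)&(S>70)))
    print('caddytop',rect(W,near(W,520,-30,70)&(z>62)&(z<90)))
    print('handle',rect(W,near(W,520,-30,90)&(z>130)))
    print('foot',rect(W,near(W,610,-300,110)&(z>6)&(z<20)&(S<60)))
    Y=near(W,590,-300,130)&(H>18)&(H<32)&(S>120)
    print('yellow',rect(W,Y),np.histogram(z[Y],bins=range(0,200,20))[0])
    print('prong',rect(W,Y&(z>138)))
E
python3 - <<'E'
from seg import *
for n in ['top','side']:
    f=np.load('pics/%s0.npz'%n); print(n); report(f['p'],f['W'])
E
```

```text
top
table z -0.965383167507852
plate (999, array([599.7, 319.2,  12. ]), 'rect', array([602.3, 319.9]), array([105.5, 163.8]), 0.8)
redgrip (103, array([598.1, 318. ,  53.3]), 'rect', array([598.4, 318.5]), array([64.2, 20.2]), 88.8)
jig (770, array([533.9, -27.9,  22.2]), 'rect', array([537.9, -27.9]), array([179.5, 110. ]), 80.3)
sleeve (56, array([535.7, -31.3, 152.6]), 'rect', array([536.5, -31.4]), array([103.4,  13.8]), 77.8)
caddytop (170, array([534.8, -29.6,  74.7]), 'rect', array([536.9, -29.6]), array([104. ,  61.1]), 78.4)
handle (92, array([536.6, -29.9, 152.1]), 'rect', array([536.6, -31.1]), array([104.1,  13.8]), 77.8)
foot (727, array([ 593.4, -293.2,   10.8]), 'rect', array([ 618.6, -298.2]), array([175.8, 195.8]), 10.2)
yellow (179, array([ 610.9, -293.8,  116.4]), 'rect', array([ 613.3, -313.8]), array([110.5, 119.4]), 11.0) [ 9  5 13 22  5  7  4 99 10]
prong (109, array([ 596.1, -292.8,  153.1]), 'rect', array([ 595.9, -295.2]), array([83.5, 76.2]), 11.0)
side
table z -1.6736463575718137
plate (1968, array([588.3, 278.3,   2.9]), 'rect', array([589.5, 283.3]), ar
[... 190 characters left out ...]
-34.2]), array([184.7, 110.6]), 80.4)
sleeve (46, array([538.9, -36.1, 152.7]), 'rect', array([537.5, -46.4]), array([79.1, 13.4]), 81.0)
caddytop (401, array([537.3, -41.5,  73.3]), 'rect', array([539.6, -34.8]), array([112.8,  60.2]), 77.8)
handle (98, array([536.1, -48.7, 150.3]), 'rect', array([538.6, -38.5]), array([106.3,  13.6]), 81.3)
foot (1471, array([ 597.2, -303.4,   10.6]), 'rect', array([ 600.4, -299. ]), array([126. , 113.9]), 10.1)
yellow (511, array([ 615.2, -297.8,  111.6]), 'rect', array([ 613.8, -273.9]), array([126.3, 121.9]), 9.6) [ 10  38  42  71  27  39  28 219  32]
prong (252, array([ 592.9, -301.7,  153.2]), 'rect', array([ 597.4, -299.8]), array([85.4, 76.4]), 9.6)
```

```bash
cat >> h.py <<'E'
def tool(): 
    s=r.read_state(); return s,np.array(s['position']),Ro.from_quat(s['orientation'])
def plan(pos,yaw,down=True):
    """shift (cm, tool axes) and turn(deg) from now to pos, tool z down, tool y along yaw(deg), nearest half turn"""
    s,p,R=tool()
    best=None
    for k in (0,180):
        a=np.radians(yaw+k); y=np.array([np.cos(a),np.sin(a),0]); z=np.array([0,0,-1.]); x=np.cross(y,z)
        Rg=Ro.from_matrix(np.stack([x,y,z],1)); d=(R.inv()*Rg).as_rotvec(degrees=True)
        if best is None or np.linalg.norm(d)<np.linalg.norm(best): best=d
    print('t',s['time_s'],'pos',np.round(p,1),'yaw y',np.round(np.degrees(np.arctan2(*R.as_matrix()[[1,0],1])),2),'zaxis',np.round(R.as_matrix()[:,2],3),'F',np.round(s['ft_force'],1),'gap',s['finger_gap'],'q',np.round(s['joint_positions'],2))
    print('shift cm',np.round(R.inv().apply(np.array(pos)-p)/10,2),'turn deg',np.round(best,2))
E
python3 - <<'E'
from h import *
plan([520,-310,330],10)
m,f=cam('wrist'); s,p,R=tool(); Rc=np.array(m['R'])
print('cam centre in tool',R.inv().apply(-Rc.T@m['t']-p),'cam axes in tool (cols)\n',np.round(R.inv().as_matrix()@Rc.T,3),m['fovy'],m['cx'],m['cy'])
E
```

```text
t 1.4 pos [ 171.  -496.3  231.3] yaw y -70.99 zaxis [-0.  0. -1.] F [ 0.2  0.8 -0. ] gap 85.96029705566627 q [-1.24  0.24 -0.01  1.32 -0.    1.57]
shift cm [39.07 -6.25 -9.87] turn deg [-1.000e-02 -1.000e-02 -8.099e+01]
cam centre in tool [  83.56679781    1.34797172 -142.82778535] cam axes in tool (cols)
 [[-0.001 -0.946 -0.323]
 [ 1.    -0.001  0.   ]
 [-0.001 -0.323  0.946]] 59.11003719324704 316.9735232634474 195.35863745824287
```

Emit:
drive_tool(series=[0,0,-1.5,0,0,-8.1,0,0,-1.5,0,0,-8.1,0,0,-1.5,0,0,-8.1,0,0,-1.5,0,0,-8.1,0,0,-1.5,0,0,-8.1,0,0,-1.5,0,0,-8.1,0,0,-1.5,0,0,-8.1,0,0,-1.5,0,0,-8.1,0,0,-1.5,0,0,-8.1,0,0,-1.5,0,0,-8.1], grip=1)

```text
time_s: 2.4
position: [171.0, -496.3, 381.9]
orientation: [0.64, 0.768, 0.0, -0.0]
ft_force: [-0.1, 0.0, -0.6]
finger_gap: 85.6
```

Emit:
drive_tool(series=[0.9,3.1,0,0,0,0,0.9,3.1,0,0,0,0,0.9,3.1,0,0,0,0,0.9,3.1,0,0,0,0,0.9,3.1,0,0,0,0,0.9,3.1,0,0,0,0,0.9,3.1,0,0,0,0,0.9,3.1,0,0,0,0,0.9,3.1,0,0,0,0,0.9,3.1,0,0,0,0,0.9,3.1,0,0,0,0,0.9,3.1,0,0,0,0,0.9,3.1,0,0,0,0,0.5,3.1,0,0,0,0,0,0,0,0,0,0,0,0,0,0,0,0])

```text
time_s: 4.0
position: [577.6, -300.5, 380.4]
orientation: [0.642, 0.766, -0.0, -0.001]
ft_force: [0.4, -0.5, -0.2]
finger_gap: 85.3
```

Run:
```python
from seg import *
p,d,W=snap('wrist'); np.savez('pics/w1.npz',p=p,W=W); cv2.imwrite('pics/w1.png',p[...,::-1])
report(p,W)
plan([537,-32,330],-12)
```

```text
table z nan
plate 0
redgrip 0
jig 12
sleeve 0
caddytop 0
handle 0
foot (5380, array([ 596.8, -295.9,   12.3]), 'rect', array([ 601. , -296.8]), array([125.1, 108.7]), 10.1)
yellow (1677, array([ 605.7, -295.4,  141.6]), 'rect', array([ 597.9, -322.4]), array([155.4, 130.3]), 17.7) [  28   20   13  241   41   46   46 1073  119]
prong (1245, array([ 594.8, -295.7,  165.6]), 'rect', array([ 580.7, -300.9]), array([139.9,  74. ]), 10.2)
t 4.05 pos [ 577.  -300.8  381. ] yaw y 10.03 zaxis [-0.001  0.    -1.   ] F [0.2 0.  0.4] gap 85.18943195732176 q [-0.48  0.5   0.77  1.84 -0.    0.92]
shift cm [27.16  0.75  5.11] turn deg [-4.000e-02 -1.000e-02  2.203e+01]
  return np.nanmean(a, axis, out=out, keepdims=keepdims)
```

Run:
```python
from seg import *
f=np.load('pics/w1.npz'); p,W=f['p'],f['W']
hsv=cv2.cvtColor(p,cv2.COLOR_RGB2HSV).astype(int); H,S,z=hsv[...,0],hsv[...,1],W[...,2]
m=near(W,590,-300,110)&(H>18)&(H<32)&(S>120)&(z>140)&(z<185)
print(rect(W,m))
P=W[m]; a=np.radians(10.2); u=P[:,:2]@np.array([[np.cos(a),-np.sin(a)],[np.sin(a),np.cos(a)]])
top=P[:,2]>165
for lo in (0,1):
    s=(u[:,1]>np.median(u[:,1]))==lo
    print('prong lateral',np.median(u[s,1]),'extent',np.percentile(u[s,0],[1,99]),'tip',np.median(u[s&top],0) , 'line slope',np.polyfit(u[s&~top,0],u[s&~top,1],1)[0],np.percentile(P[s,2],[5,50,98]))
```

```text
(1192, array([ 596.1, -295.5,  155.3]), 'rect', array([ 598.3, -297.6]), array([84. , 74.1]), 10.5)
prong lateral -430.3191338936516 extent [495.19304929 576.9800734 ] tip [ 497.68674231 -430.00454939] line slope -0.09011115516280184 [150.85711487 153.63819674 175.62896062]
prong lateral -365.221840028726 extent [495.0630566  576.85240015] tip [ 497.91205666 -365.27102517] line slope -0.003437664276373172 [151.60178611 153.80643152 175.74209839]
```

Emit:
drive_tool(series=[0,0,0,0,0,7.34,0,0,0,0,0,7.34,0,0,0,0,0,7.34,2.55,-0.95,0.5,0,0,0,2.55,-0.95,0.5,0,0,0,2.55,-0.95,0.5,0,0,0,2.55,-0.95,0.5,0,0,0,2.55,-0.95,0.5,0,0,0,2.55,-0.95,0.5,0,0,0,2.55,-0.95,0.5,0,0,0,2.55,-0.95,0.5,0,0,0,2.55,-0.95,0.5,0,0,0,2.55,-0.95,0.5,0,0,0,0,0,0,0,0,0,0,0,0,0,0,0])

```text
time_s: 5.55
position: [536.6, -32.0, 332.0]
orientation: [0.777, 0.629, 0.0, 0.0]
ft_force: [1.2, 1.0, -0.9]
finger_gap: 85.4
```

Run:
```python
from seg import *
p,d,W=snap('wrist'); np.savez('pics/w2.npz',p=p,W=W); cv2.imwrite('pics/w2.png',p[...,::-1])
hsv=cv2.cvtColor(p,cv2.COLOR_RGB2HSV).astype(int); H,S,V=hsv[...,0],hsv[...,1],hsv[...,2]; z=W[...,2]
c=near(W,537,-32,85)
print('sleeve',rect(W,c&(z>138)&(z<165)&(S>90)))
print('handle',rect(W,c&(z>140)&(z<165)))
print('zmax',np.nanpercentile(z[c&(z<170)],99.8))
print('jig',rect(W,near(W,537,-32,120)&(H>8)&(H<22)&(S>70)&(V>120)&(z>20)&(z<28)))
plan([537,-32,131],-12)
```

```text
sleeve (592, array([539.6, -31.4, 155.5]), 'rect', array([540.9, -26.6]), array([90.1, 13.3]), 77.7)
handle (1182, array([540.1, -29.1, 154.5]), 'rect', array([539.6, -32.5]), array([106.8,  13.3]), 77.7)
zmax 157.9598354936275
jig (5188, array([536.2,  -9.4,  24.3]), 'rect', array([539.2, -31. ]), array([180.1, 108.7]), 80.2)
t 5.6 pos [536.9 -32.4 331.9] yaw y -12.04 zaxis [ 0.001 -0.    -1.   ] F [-0.1 -0.7  0.1] gap 85.33335854894214 q [-0.06  0.25  0.26  1.58 -0.    1.72]
shift cm [ 5.000e-02 -2.000e-02  2.009e+01] turn deg [ 0.06  0.01 -0.04]
```

View pics/w2.png

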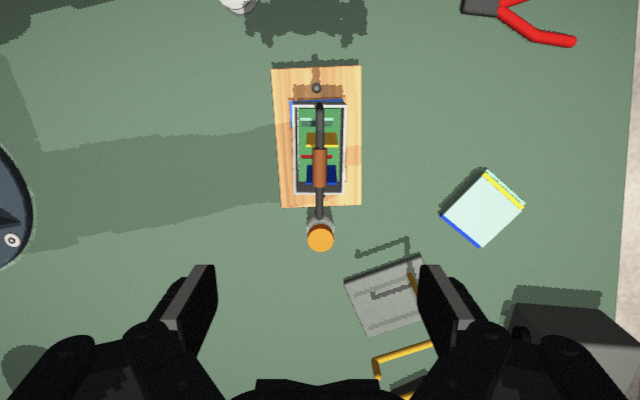

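Emit:
drive_tool(series=[0.07,0.27,3,0,0,-0.3,0,0,3,0,0,0,0,0,3,0,0,0,0,0,3,0,0,0,0,0,3,0,0,0,0,0,2.5,0,0,0,0,0,1.6,0,0,0,0,0,1,0,0,0,0,0,0,0,0,0])

```text
time_s: 6.5
position: [539.6, -32.4, 129.4]
orientation: [0.776, 0.631, -0.001, -0.001]
ft_force: [-0.3, 0.3, 0.1]
finger_gap: 85.3
```

Emit:
drive_tool(series=[0,0,0,0,0,0,0,0,0,0,0,0,0,0,0,0,0,0,0,0,0,0,0,0,0,0,0,0,0,0,0,0,0,0,0,0,0,0,0,0,0,0,0,0,0,0,0,0], grip=0, newtons=60)

```text
time_s: 7.3
position: [540.2, -31.4, 130.6]
orientation: [0.776, 0.631, 0.0, 0.0]
ft_force: [-1.2, 0.2, 4.3]
finger_gap: 12.3
```

Emit:
drive_tool(series=[0,0,-0.5,0,0,0,0,0,-1,0,0,0,0,0,-1.5,0,0,0,0,0,-1.5,0,0,-4.5,0,0,-1,0,0,-4.5,0,0,0,0,0,-4.5,0,0,0,0,0,-4.5,0,0,0,0,0,-4.5,0,-1.5,0,0,0,0,0,-2.5,0,0,0,0,0,-3,0,0,0,0,0,-2.6,0,0,0,0,0,-2,0,0,0,0,0,0,0,0,0,0])

```text
time_s: 8.7
position: [423.7, -53.3, 185.9]
orientation: [0.638, 0.77, -0.0, -0.0]
ft_force: [0.1, 0.8, -3.1]
finger_gap: 11.9
```

Emit:
drive_tool(series=[-1,0,0,0,0,0,-2,0,0,0,0,0,-2.5,0,0,0,0,0,-2.5,0,0,0,0,0,-2.5,0,0,0,0,0,-2.5,0,0,0,0,0,-2.5,0,0,0,0,0,-2.5,0,0,0,0,0,-2.5,0,0,0,0,0,-2.5,0,0,0,0,0,-2,0,0,0,0,0,-1.5,0,0,0,0,0,-0.7,0,0,0,0,0,0,0,0,0,0,0,0,0,0,0,0,0])

```text
time_s: 10.2
position: [477.0, -319.9, 185.1]
orientation: [0.637, 0.771, 0.0, -0.0]
ft_force: [-0.1, -0.1, -2.5]
finger_gap: 12.1
```

Run:
```python
from seg import *
plan([582.2,-299.3,172.5],10.2)
p,d,W=snap('side'); cv2.imwrite('pics/s2.png',cv2.resize(p[160:340,260:460,::-1],None,fx=3,fy=3,interpolation=cv2.INTER_CUBIC))
z=W[...,2]; hsv=cv2.cvtColor(p,cv2.COLOR_RGB2HSV).astype(int)
m=near(W,474,-319,75)
print('hi',[ (lo,rect(W,m&(z>lo)&(z<lo+25))) for lo in (75,130)])
```

```text
t 10.2 pos [ 477.  -319.9  185.1] yaw y 10.8 zaxis [-0.     0.001 -1.   ] F [-0.1 -0.1 -2.5] gap 12.05663469585109 q [-0.59  0.34  0.01  1.24  0.    0.79]
shift cm [ 0.05 10.72  1.26] turn deg [-0.02 -0.04  0.6 ]
hi [(75, (221, array([ 469.6, -353.3,   92. ]), 'rect', array([ 474.8, -324.8]), array([ 59.7, 106.3]), 12.2)), (130, (326, array([ 474.5, -321.5,  134.6]), 'rect', array([ 476.5, -324.5]), array([ 60.6, 110.1]), 11.0))]
```

View pics/s2.png

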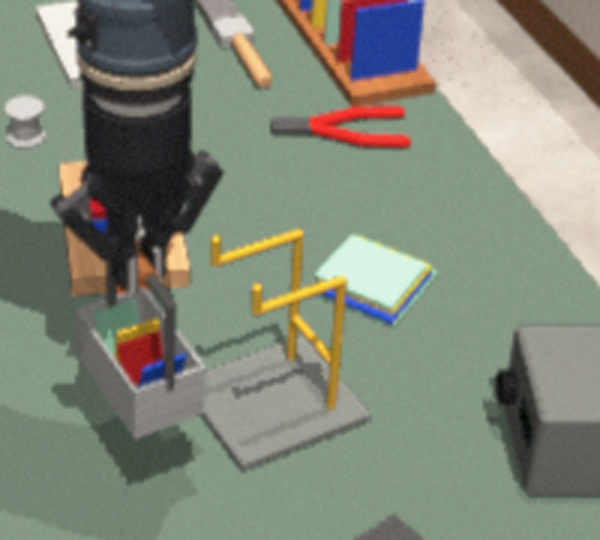

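Emit:
drive_tool(series=[0,0,1.25,0,0,0.6,0,0.5,0,0,0,0,0,1,0,0,0,0,0,1.5,0,0,0,0,0,1.5,0,0,0,0,0,1.5,0,0,0,0,0,1.5,0,0,0,0,0,1.5,0,0,0,0,0,1,0,0,0,0,0,0.7,0,0,0,0,0,0,0,0,0,0,0,0,0,0,0,0])

```text
time_s: 11.45
position: [582.2, -301.3, 172.6]
orientation: [0.641, 0.767, -0.0, -0.0]
ft_force: [-0.1, -0.1, -1.8]
finger_gap: 11.8
```

Run:
```python
from seg import *
plan([582.2,-299.3,138.6],10.2)
p,d,W=snap('side'); cv2.imwrite('pics/s3.png',cv2.resize(p[180:330,290:450,::-1],None,fx=4,fy=4,interpolation=cv2.INTER_CUBIC))
```

```text
t 11.45 pos [ 582.2 -301.3  172.6] yaw y 10.2 zaxis [-0.001  0.    -1.   ] F [-0.1 -0.1 -1.8] gap 11.80244785859346 q [-0.48  0.49  0.21  1.3  -0.    0.92]
shift cm [0.2  0.04 3.4 ] turn deg [-0.03 -0.02 -0.  ]
```

View pics/s3.png

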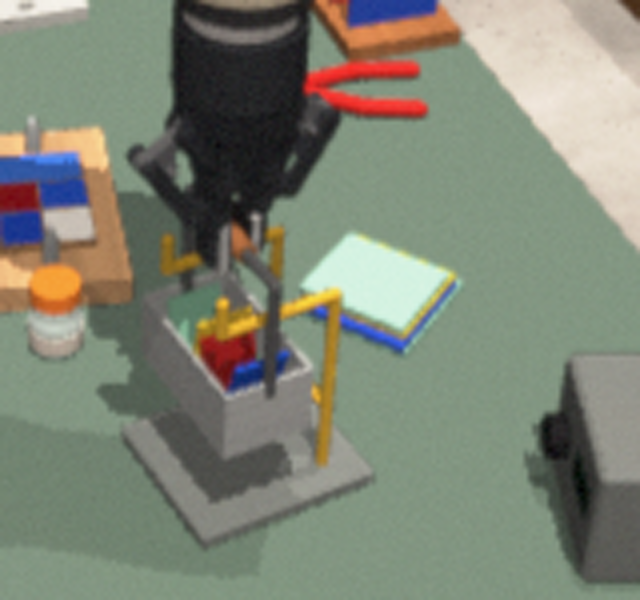

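Emit:
drive_tool(series=[0.1,0,0.6,0,0,0,0.1,0,0.6,0,0,0,0,0,0.6,0,0,0,0,0,0.5,0,0,0,0,0,0.4,0,0,0,0,0,0.3,0,0,0,0,0,0.2,0,0,0,0,0,0.1,0,0,0,0,0,0,0,0,0,0,0,0,0,0,0])

```text
time_s: 12.5
position: [582.1, -299.5, 139.9]
orientation: [0.642, 0.767, 0.0, 0.0]
ft_force: [-0.0, -0.3, -2.5]
finger_gap: 11.9
```

Emit:
drive_tool(series=[0,0,0.1,0,0,0,0,0,0.1,0,0,0,0,0,0,0,0,0,0,0,0,0,0,0])

```text
time_s: 12.9
position: [582.2, -299.5, 138.2]
orientation: [0.642, 0.767, 0.0, 0.0]
ft_force: [-0.9, 0.0, 3.2]
finger_gap: 11.9
```

Emit:
drive_tool(series=[0,0,0,0,0,0,0,0,0,0,0,0,0,0,0,0,0,0,0,0,0,0,0,0,0,0,0,0,0,0,0,0,0,0,0,0], grip=0.5)

```text
time_s: 13.5
position: [582.0, -299.4, 137.7]
orientation: [0.642, 0.767, 0.0, -0.0]
ft_force: [-0.3, -0.1, -0.1]
finger_gap: 43.0
```

Emit:
drive_tool(series=[0,0,-0.4,0,0,0,0,0,-1,0,0,0,0,0,-2,0,0,0,0,0,-3,0,0,0,0,0,-3,0,0,0,0,0,-4,0,0,0,0,0,-4,0,0,0,0,0,-2,0,0,0,0,0,0,0,0,0])

```text
time_s: 14.4
position: [582.8, -299.9, 336.3]
orientation: [0.641, 0.767, 0.001, 0.003]
ft_force: [0.0, 0.3, 1.2]
finger_gap: 42.6
```

Run:
```python
from seg import *
p,d,W=snap('side'); cv2.imwrite('pics/s4.png',cv2.resize(p[180:330,290:450,::-1],None,fx=4,fy=4,interpolation=cv2.INTER_CUBIC))
plan([600,318,330],0)
q,d,W=snap('wrist'); z=W[...,2]; m=near(W,582,-299,70)
print('handle',rect(W,m&(z>140)&(z<175)), 'box',rect(W,m&(z>75)&(z<98)))
```

```text
t 14.45 pos [ 582.6 -299.7  333.9] yaw y 10.19 zaxis [ 0.003 -0.002 -1.   ] F [ 0.2 -0.1 -0.1] gap 42.32461482763 q [-0.48  0.48  0.61  1.7   0.    0.92]
shift cm [60.49 12.65  0.3 ] turn deg [ 0.18  0.11 10.19]
handle (2641, array([ 591. , -296.3,  158.1]), 'rect', array([ 597.9, -297.7]), array([ 85.6, 106.4]), 10.9) box (1420, array([ 585.4, -298.4,   85.1]), 'rect', array([ 595.3, -297.2]), array([ 87.9, 104.1]), 10.6)
```

View pics/s4.png

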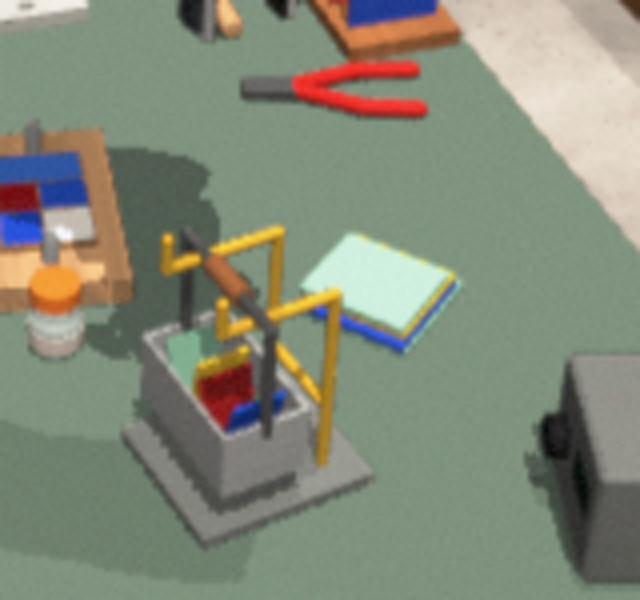

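Emit:
drive_tool(series=[0,0,0,0.2,0.1,6.7,0,0,0,0,0,6.7,0,0,0,0,0,6.6,2.68,-0.9,0,0,0,0,2.68,-0.9,0,0,0,0,2.68,-0.9,0,0,0,0,2.68,-0.9,0,0,0,0,2.68,-0.9,0,0,0,0,2.68,-0.9,0,0,0,0,2.68,-0.9,0,0,0,0,2.68,-0.9,0,0,0,0,2.68,-0.9,0,0,0,0,2.68,-0.9,0,0,0,0,0,0,0,0,0,0,0,0,0,0,0,0], grip=1)

```text
time_s: 16.0
position: [538.6, -19.7, 331.5]
orientation: [0.764, 0.645, -0.002, -0.002]
ft_force: [-0.7, -0.5, 0.8]
finger_gap: 85.4
```

Run:
```python
from seg import *
p,d,W=snap('wrist'); np.savez('pics/w3.npz',p=p,W=W)
hsv=cv2.cvtColor(p,cv2.COLOR_RGB2HSV).astype(int); H,S,V=hsv[...,0],hsv[...,1],hsv[...,2]; z=W[...,2]
J=near(W,539,-31,120)
print('jig',rect(W,J&(H>8)&(H<22)&(S>60)&(V>100)&(z>20)&(z<28)))
print('glass',rect(W,J&(z>28.5)&(z<34)))
for y in (1,-1):
    c=np.array([539.2,-31])+66*y*np.array([np.sin(np.radians(9.8)),np.cos(np.radians(9.8))])
    for lo in (34,46,50):
        m=near(W,*c,18)&(z>lo)&(z<60); print(y,c.round(1),lo,rect(W,m), np.round(np.nanmedian(W[m],0),1), np.mean(np.argwhere(m),0).round(0))
plan([600,318,330],0)
cv2.imwrite('pics/w3.png',p[...,::-1])
```

```text
jig (5407, array([535.5, -15.1,  24.3]), 'rect', array([539.5, -31.3]), array([179.6, 109.7]), 80.2)
glass (4626, array([539.3, -30.7,  30.5]), 'rect', array([533.7, -63.3]), array([173. ,  70.2]), 80.4)
1 [550.4  34. ] 34 (84, array([550.5,  34.8,  48.7]), 'rect', array([550.5,  34.5]), array([11.1, 10.6]), 33.5) [550.4  35.   49.1] [ 99. 320.]
1 [550.4  34. ] 46 (67, array([550.5,  34.4,  50.2]), 'rect', array([550.7,  33.8]), array([10.3,  9.4]), 80.2) [550.5  34.3  50.6] [ 99. 320.]
1 [550.4  34. ] 50 (36, array([550.3,  34.4,  52.3]), 'rect', array([550.3,  34.7]), array([6.8, 5.8]), 80.2) [550.4  34.4  52.1] [ 99. 320.]
-1 [528. -96.] 34 (85, array([528.6, -93.4,  46.3]), 'rect', array([528.6, -94.6]), array([ 9.7, 10.3]), 42.9) [528.5 -93.   47.4] [203. 320.]
-1 [528. -96.] 46 (48, array([528.3, -94.5,  50.6]), 'rect', array([528.2, -94.8]), array([7.1, 9.3]), 85.2) [528.3 -94.2  50.9] [205. 320.]
-1 [528. -96.] 50 (29, array([528.3, -95.2,  52.3]), 'rect', array([528.2, -95.3]), array([6.6, 6.4]), 80.4) [528.4 -94.8  52.3] [206. 320.]
t 16.05 pos [538.7 -20.3 331.6] yaw y -9.79 zaxis [-0.005  0.001 -1.   ] F [ 0.2 -0.8  0.9] gap 85.54139729575772 q [-0.04  0.26  0.27  1.58  0.    1.7 ]
shift cm [34.38  0.29  0.17] turn deg [-0.29 -0.04 -9.79]
```

View pics/w3.png

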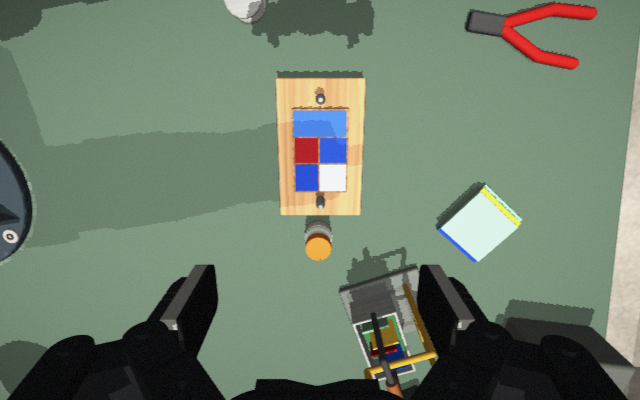

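Emit:
drive_tool(series=[0,0,0,0,0,-4.9,0,0,0,0,0,-4.9,1.5,0.3,0,0,0,0,2.88,0.5,0,0,0,0,2.88,0.5,0,0,0,0,2.88,0.5,0,0,0,0,2.88,0.5,0,0,0,0,2.88,0.5,0,0,0,0,2.88,0.5,0,0,0,0,2.88,0.5,0,0,0,0,2.88,0.5,0,0,0,0,2.88,0.5,0,0,0,0,2.88,0.5,0,0,0,0,2.88,0.5,0,0,0,0,1.5,0.3,0,0,0,0,0,0,0,0,0,0,0,0,0,0,0,0])

```text
time_s: 17.75
position: [600.1, 326.6, 331.8]
orientation: [0.708, 0.707, -0.001, -0.002]
ft_force: [-0.9, 0.3, 0.2]
finger_gap: 85.4
```

Run:
```python
from seg import *
p,d,W=snap('wrist'); np.savez('pics/w4.npz',p=p,W=W)
hsv=cv2.cvtColor(p,cv2.COLOR_RGB2HSV).astype(int); H,S,V=hsv[...,0],hsv[...,1],hsv[...,2]; z=W[...,2]
J=near(W,600,318,110); red=(S>130)&((H<9)|(H>171))
print('plate',rect(W,J&(S<60)&(z>10)&(z<18)))
print('red',rect(W,near(W,600,318,60)&red&(z>53)&(z<60)),rect(W,near(W,600,318,60)&red&(z>22)&(z<60)))
for y in (1,-1):
    m=near(W,600,318+66*y,12)&((V<90)|(z<9)); print('hole',rect(W,m),np.mean(np.argwhere(m),0).round(0))
plan([600,318,30],0)
cv2.imwrite('pics/w4.png',p[...,::-1])
```

```text
plate (8306, array([601. , 321.6,  14.3]), 'rect', array([601. , 315.8]), array([100.1, 165.6]), 0.6)
red (781, array([601.7, 317.9,  56.1]), 'rect', array([601.4, 316.7]), array([18.1, 62.9]), 0.3) (830, array([601.7, 319.7,  55.1]), 'rect', array([601.4, 316.8]), array([18.1, 63.1]), 0.3)
hole (96, array([6.004e+02, 3.816e+02, 4.000e-01]), 'rect', array([600.7, 381.5]), array([12.6, 13. ]), 89.7) [ 97. 318.]
hole (64, array([601.6, 246.9,   1.7]), 'rect', array([601.3, 247.6]), array([10.5, 10.8]), 44.6) [196. 319.]
t 17.8 pos [600.1 326.1 332.3] yaw y -0.09 zaxis [-0.004  0.001 -1.   ] F [ 0.  -0.5 -0.4] gap 85.62232198948924 q [0.5  0.55 0.73 1.75 0.   2.07]
shift cm [-0.84  0.12 30.23] turn deg [-0.24 -0.05 -0.09]
```

View pics/w4.png

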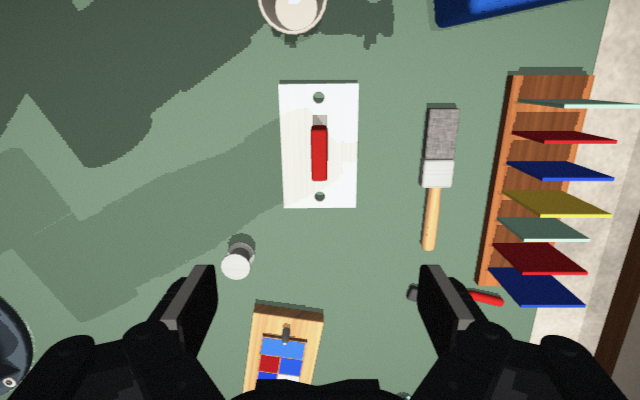

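Emit:
drive_tool(series=[-0.95,0.12,3,-0.24,0,0.1,0,0,4,0,0,0,0,0,4,0,0,0,0,0,4,0,0,0,0,0,4,0,0,0,0,0,4,0,0,0,0,0,3,0,0,0,0,0,2,0,0,0,0,0,1,0,0,0,0,0,0,0,0,0,0,0,0,0,0,0])

```text
time_s: 18.9
position: [602.0, 317.4, 43.9]
orientation: [0.708, 0.706, 0.001, -0.0]
ft_force: [-0.0, -0.7, 0.4]
finger_gap: 85.3
```

Run:
```python
from seg import *
plan([601.2,316.3,21],0.5)
```

```text
t 18.9 pos [602.  317.4  43.9] yaw y -0.16 zaxis [ 0.002  0.002 -1.   ] F [-0.  -0.7  0.4] gap 85.2856595884704 q [0.48 0.6  0.08 1.04 0.   2.06]
shift cm [-0.12 -0.08  2.29] turn deg [ 0.11 -0.12 -0.66]
```

Emit:
drive_tool(series=[-0.1,-0.08,1,0,0,-0.7,0,0,0.8,0,0,0,0,0,0.5,0,0,0,0,0,0,0,0,0,0,0,0,0,0,0])

```text
time_s: 19.4
position: [600.4, 316.7, 19.5]
orientation: [0.703, 0.711, 0.001, -0.0]
ft_force: [0.1, -0.2, 0.2]
finger_gap: 85.0
```

Emit:
drive_tool(series=[0,0,0,0,0,0,0,0,0,0,0,0,0,0,0,0,0,0,0,0,0,0,0,0,0,0,0,0,0,0,0,0,0,0,0,0,0,0,0,0,0,0,0,0,0,0,0,0], grip=0, newtons=100)

```text
time_s: 20.2
position: [600.7, 316.8, 19.9]
orientation: [0.703, 0.711, 0.001, -0.0]
ft_force: [-0.5, -1.4, 5.7]
finger_gap: 18.5
```

Emit:
drive_tool(series=[0,0,-0.5,0,0,0,0,0,-1,0,0,0,0,0,-2,0,0,0,0,0,-2.5,0,0,0,0,0,-2,0,0,0,0,0,-1,0,0,0,0,0,0,0,0,0,0,0,0,0,0,0])

```text
time_s: 21.0
position: [600.1, 316.4, 108.8]
orientation: [0.703, 0.711, 0.0, -0.0]
ft_force: [0.2, -0.6, -3.4]
finger_gap: 18.8
```

Run:
```python
from seg import *
plan([539.4,-30.7,111],-9.7)
for n in ['top','side']:
    p,d,W=snap(n); z=W[...,2]; hsv=cv2.cvtColor(p,cv2.COLOR_RGB2HSV).astype(int)
    m=near(W,601,316,120)&(hsv[...,1]<60)&(hsv[...,2]>110)&(z>75)&(z<125); print(n,rect(W,m))
    P=W[m]; 
    if len(P)>20:
        A=np.c_[P[:,:2]-[601,316],np.ones(len(P))]; k=np.abs(P[:,2]-np.median(P[:,2]))<8; print(np.round(np.linalg.lstsq(A[k],P[k,2],rcond=None)[0],4))
    cv2.imwrite('pics/p_%s.png'%n,cv2.resize(p[120:260,200:400,::-1],None,fx=4,fy=4,interpolation=cv2.INTER_CUBIC))
```

```text
t 21.0 pos [600.1 316.4 108.8] yaw y 0.59 zaxis [-0.     0.001 -1.   ] F [ 0.2 -0.6 -3.4] gap 18.778766840835885 q [0.48 0.56 0.17 1.18 0.   2.05]
shift cm [-34.64  -6.42  -0.25] turn deg [-0.03 -0.05 10.29]
top (417, array([607.2, 264.4, 101. ]), 'rect', array([599.1, 273.1]), array([102.2,  74.8]), 1.1)
[-7.600000e-03  1.210000e-02  1.016423e+02]
side (635, array([595.7, 287.4,  99.4]), 'rect', array([600.6, 315.3]), array([102.9, 178.2]), 0.5)
[-3.000000e-03  9.500000e-03  1.002669e+02]
```

View pics/p_side.png

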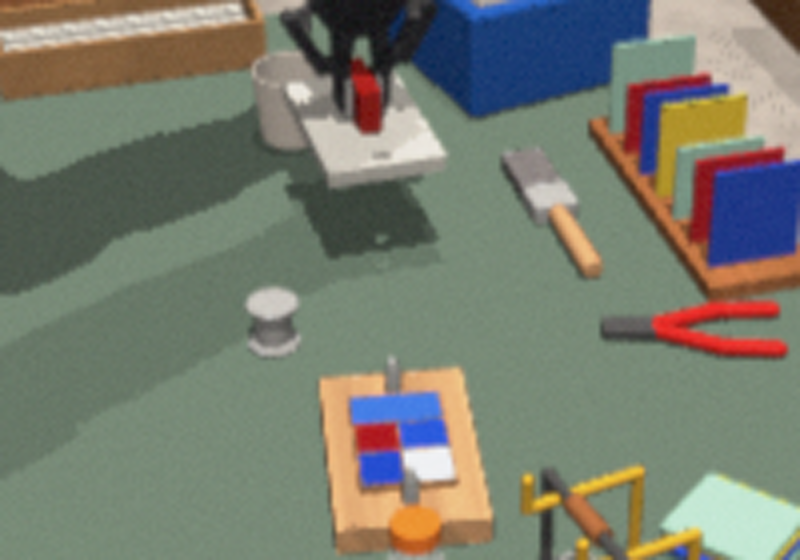

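Emit:
drive_tool(series=[0,0,0,0,0,3.4,0,0,0,0,0,3.4,0,0,0,0,0,3.5,-1,0,0,0,0,0,-2,0,0,0,0,0,-3,0,0,0,0,0,-3,0,0,0,0,0,-3,0,0,0,0,0,-3,0,0,0,0,0,-3,0,0,0,0,0,-3,0,0,0,0,0,-3,0,0,0,0,0,-3,0,0,0,0,0,-3,0,0,0,0,0,-2.5,-0.1,0,0,0,0,-1.7,0,0,0,0,0,-1,0,0,0,0,0,0,0,0,0,0,0,0,0,0,0,0,0,0])

```text
schema error: expected a multiple of 6 numbers
```

Run:
```python
from seg import *
plan([539.5,-30,80],-9.7)
for n in ['wrist','top']:
    p,d,W=snap(n); z=W[...,2]; hsv=cv2.cvtColor(p,cv2.COLOR_RGB2HSV).astype(int)
    m=near(W,539,-30,125)&(hsv[...,1]<60)&(hsv[...,2]>90)&(z>90)&(z<112); print(n,rect(W,m))
    cv2.imwrite('pics/i_%s.png'%n,p[...,::-1])
```

```text
t 21.1 pos [599.8 316.2 108.2] yaw y 0.6 zaxis [-0.001  0.    -1.   ] F [-0.3  0.5 -3.1] gap 18.829119208659883 q [0.48 0.56 0.17 1.18 0.   2.05]
shift cm [-34.56  -6.38   2.81] turn deg [-0.09 -0.02 10.3 ]
wrist 0
top 0
```

View pics/i_wrist.png

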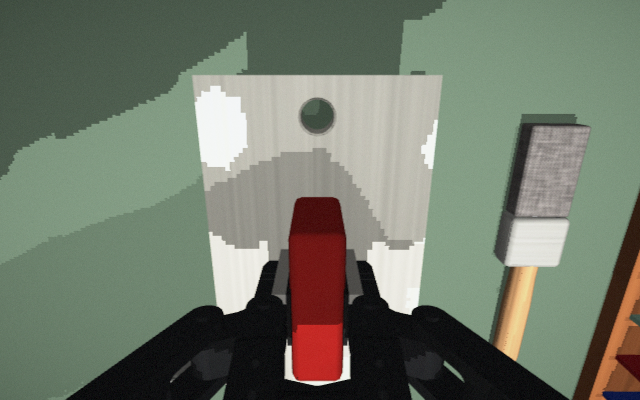

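Emit:
drive_tool(series=[0,0,0,0,0,3.4,0,0,0,0,0,3.4,0,0,0,0,0,3.5,-1,0,0,0,0,0,-2,0,0,0,0,0,-3,0,0,0,0,0,-3,0,0,0,0,0,-3,0,0,0,0,0,-3,0,0,0,0,0,-3,0,0,0,0,0,-3,0,0,0,0,0,-3,0,0,0,0,0,-3,0,0,0,0,0,-3,0,0,0,0,0,-2.5,-0.1,0,0,0,0,-1.7,0,0,0,0,0,-1,0,0,0,0,0,0,0,0,0,0,0,0,0,0,0,0,0])

```text
time_s: 23.1
position: [540.1, -30.0, 109.0]
orientation: [0.764, 0.645, 0.001, -0.001]
ft_force: [-0.3, 0.2, -3.1]
finger_gap: 18.9
```

Run:
```python
from seg import *
plan([539.5,-30,80],-9.7)
s,tp,R=tool()
p,d,W=snap('wrist'); z=W[...,2]; hsv=cv2.cvtColor(p,cv2.COLOR_RGB2HSV).astype(int)
top=near(W,539,-30,125)&(hsv[...,1]<70)&(z>92)&(z<112); print(rect(W,top),'z',np.nanmedian(z[top]))
# far hole: non-top region enclosed, fit edge pixels' ray at plate-top height
m=top.astype(np.uint8); cnt,h=cv2.findContours(m,cv2.RETR_CCOMP,cv2.CHAIN_APPROX_NONE)
mo,f=cam('wrist'); Rc,t=np.array(mo['R']),np.array(mo['t']); C=-Rc.T@t; zt=np.nanmedian(z[top])
for c,hh in zip(cnt,h[0]):
    if hh[3]>=0 and 300<cv2.contourArea(c)<4000:
        c=c[:,0].astype(float); v=np.c_[(c[:,0]-mo['cx'])/f,(c[:,1]-mo['cy'])/f,np.ones(len(c))]@Rc
        X=C+v*((zt-C[2])/v[:,2])[:,None]; e=cv2.fitEllipse(X[:,:2].astype(np.float32)); print('hole px',c.mean(0).round(),'world',np.round(e,2).tolist() if 0 else e,'tool',R.inv().apply([*e[0],zt]-tp).round(1))
cv2.imwrite('pics/i_wrist2.png',p[...,::-1])
```

```text
t 23.1 pos [540.1 -30.  109. ] yaw y -9.69 zaxis [ 0.     0.002 -1.   ] F [-0.3  0.2 -3.1] gap 18.8629635534069 q [-0.06  0.33 -0.2   1.03  0.    1.68]
shift cm [-0.02 -0.06  2.9 ] turn deg [ 0.01 -0.1   0.01]
(43225, array([547.3,   8.5, 103.4]), 'rect', array([540.9, -28.4]), array([160.9, 100.7]), 80.3) z 103.3848854979626
hole px [317. 114.] world ((552.0875854492188, 35.931358337402344), (12.682550430297852, 13.5333251953125), 85.74638366699219) tool [67.   0.8  5.7]
```

View pics/i_wrist2.png

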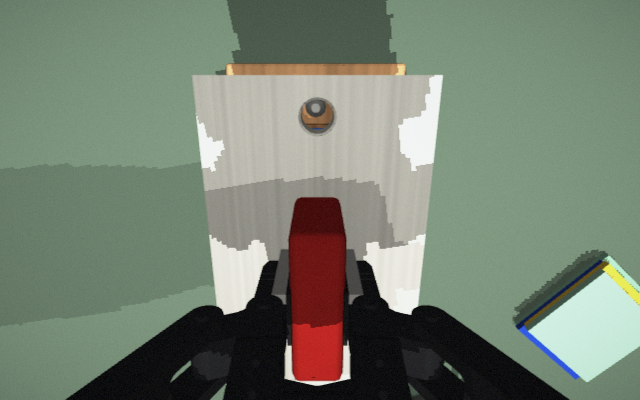

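Run:
```python
from seg import *
s,tp,R=tool(); p,d,W=snap('wrist'); mo,f=cam('wrist'); Rc,t=np.array(mo['R']),np.array(mo['t']); C=-Rc.T@t
sub=W[95:135,295:340]; m=(sub[...,2]>50)&(sub[...,2]<56); Q=sub[m]; ij=np.argwhere(m); print('tip',len(Q),Q.mean(0).round(1),np.median(Q,0).round(1),ij.mean(0)+[95,295],'tool',R.inv().apply(np.median(Q,0)-tp).round(1))
m=(sub[...,2]>33)&(sub[...,2]<56); Q=sub[m]; print('dowel',rect(sub,m),R.inv().apply(Q.mean(0)-tp).round(1))
def pr(X): c=Rc@np.array(X)+t; return np.round([c[0]/c[2]*f+mo['cx'],c[1]/c[2]*f+mo['cy']],1)
print('pred tip px',pr([550.4,34.3,53]))
g=cv2.cvtColor(p,cv2.COLOR_RGB2GRAY)[90:140,290:345]; cv2.imwrite('pics/hole.png',cv2.resize(p[85:145,285:350,::-1],None,fx=9,fy=9,interpolation=cv2.INTER_CUBIC))
```

```text
tip 145 [550.8  34.5  52.3] [550.8  34.5  52.5] [107.75172414 314.82068966] tool [64.9 -0.3 56.6]
dowel (298, array([550.9,  34.1,  49.6]), 'rect', array([550.7,  33.6]), array([ 9.8, 11.4]), 79.2) [64.6 -0.2 59.5]
pred tip px [314.2 108.8]
```

View pics/hole.png

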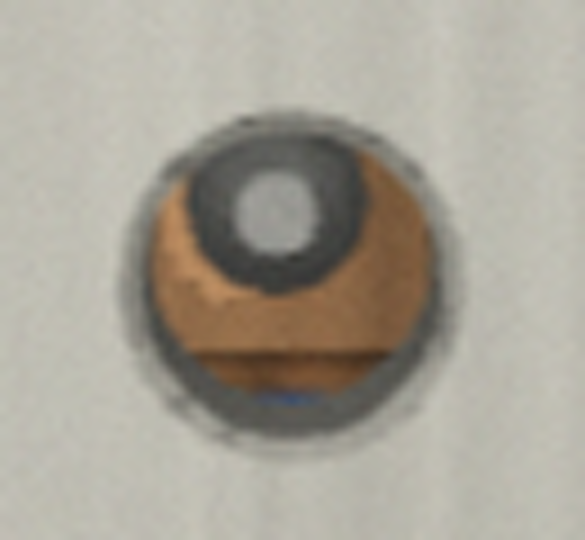

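Emit:
drive_tool(series=[-0.08,-0.06,0.8,0,0,0,0,0,1,0,0,0,0,0,1,0,0,0,0,0,0.6,0,0,0,0,0,0.3,0,0,0,0,0,0.2,0,0,0,0,0,0.2,0,0,0,0,0,0,0,0,0,0,0,0,0,0,0])

```text
time_s: 24.1
position: [539.5, -30.9, 68.3]
orientation: [0.764, 0.645, 0.001, -0.0]
ft_force: [0.5, 0.2, -2.9]
finger_gap: 18.8
```

No contact yet, 5 mm into the tapers; carry on slowly.

Emit:
drive_tool(series=[0,0,0.2,0,0,0,0,0,0.2,0,0,0,0,0,0.2,0,0,0,0,0,0.2,0,0,0,0,0,0.2,0,0,0,0,0,0,0,0,0])

```text
time_s: 24.7
position: [539.2, -30.8, 57.7]
orientation: [0.764, 0.645, 0.0, -0.001]
ft_force: [-0.2, 0.2, -2.8]
finger_gap: 18.7
```

Emit:
drive_tool(series=[0,0,0.2,0,0,0,0,0,0.2,0,0,0,0,0,0.2,0,0,0,0,0,0.1,0,0,0,0,0,0.1,0,0,0,0,0,0,0,0,0,0,0,0,0,0,0], newtons=120)

```text
time_s: 25.4
position: [539.4, -30.8, 50.1]
orientation: [0.764, 0.645, 0.001, -0.0]
ft_force: [-0.3, 0.3, -3.7]
finger_gap: 18.9
```

Emit:
drive_tool(series=[0,0,0.1,0,0,0,0,0,0.1,0,0,0,0,0,0.1,0,0,0,0,0,0.1,0,0,0,0,0,0,0,0,0,0,0,0,0,0,0])

```text
time_s: 26.0
position: [539.5, -30.9, 46.6]
orientation: [0.764, 0.645, 0.001, -0.0]
ft_force: [-2.4, 0.2, 6.7]
finger_gap: 18.9
```

Emit:
drive_tool(series=[0,0,0.1,0,0,0,0,0,0.1,0,0,0,0,0,0.05,0,0,0,0,0,0,0,0,0,0,0,0,0,0,0])

```text
time_s: 26.5
position: [539.6, -30.9, 44.3]
orientation: [0.764, 0.645, 0.001, -0.0]
ft_force: [-2.7, -0.3, 9.4]
finger_gap: 18.5
```

Emit:
drive_tool(series=[0,0,0.05,0,0,0,0,0,0.05,0,0,0,0,0,0.05,0,0,0,0,0,0,0,0,0,0,0,0,0,0,0])

```text
time_s: 27.0
position: [539.6, -30.9, 43.9]
orientation: [0.764, 0.645, 0.001, 0.0]
ft_force: [-8.3, -0.0, 21.8]
finger_gap: 18.5
```

Run:
```python
from seg import *
s,_,_=tool(); print(s['position'],s['ft_force'],s['torque'])
for n in ['wrist','side']:
    p,d,W=snap(n); z=W[...,2]; hsv=cv2.cvtColor(p,cv2.COLOR_RGB2HSV).astype(int)
    m=near(W,539,-30,100)&(hsv[...,1]<60)&(hsv[...,2]>90)&(z>32)&(z<45); P=W[m]
    A=np.c_[P[:,:2]-[539.4,-30.7],np.ones(len(P))]; k=np.linalg.lstsq(A,P[:,2],rcond=None)[0]; print(n,rect(W,m),'plane',k.round(4))
    w=near(W,539,-31,110)&(hsv[...,0]>8)&(hsv[...,0]<22)&(hsv[...,1]>60)&(z>15)&(z<30); print('bed z',np.nanmedian(z[w]),'table',np.nanmedian(z[near(W,480,80,40)]))
    if n=='side': cv2.imwrite('pics/end.png',cv2.resize(p[180:340,240:440,::-1],None,fx=4,fy=3.7,interpolation=cv2.INTER_CUBIC))
```

```text
[539.5831203  -30.86315061  43.8969767 ] [-8.30520683 -0.03416714 21.79439468] [ 0.08138371  1.74014341 -0.01432969]
wrist (42995, array([546.7,   7.9,  38.3]), 'rect', array([540.5, -28.8]), array([160. , 100.8]), 80.3) plane [ 1.0000e-04 -8.0000e-04  3.8285e+01]
bed z 24.09374702019973 table 0.28425507819342255
side (843, array([534.2, -57.5,  36.6]), 'rect', array([539.9, -35. ]), array([169.7,  99.9]), 80.5) plane [ 5.00000e-04 -2.30000e-03  3.65318e+01]
bed z 21.750827084800896 table -1.4580340171124861
```

Run:
```python
from seg import *
p,d,W=snap('side'); z=W[...,2]; o=np.load('pics/side0.npz')['p'].astype(int)
for k,q in {'spool':(267,199),'fluxjar':(305,256),'stack':(386,251),'weight':(387,350),'cup':(271,148),'pliers':(373,201),'brush':(338,169)}.items():
    r_=find_in('side',k.replace('stack','glass_stack').replace('cup','potcup'))[:1]; print(k,q,[ (np.round(a['position']),round(a['confidence'],2)) for a in r_])
m=near(W,582,-299,75); hsv=cv2.cvtColor(p,cv2.COLOR_RGB2HSV).astype(int)
print('caddy rim',rect(W,m&(z>70)&(z<98)&(hsv[...,1]<60)),'bar',rect(W,m&(z>150)&(z<170)&~((hsv[...,0]>18)&(hsv[...,0]<32)&(hsv[...,1]>120))))
s=r.read_state(); print(s['time_s'],s['position'],s['ft_force'],s['finger_gap'])
job.sign_off()
```

```text
spool (267, 199) [(array([268., 200.]), 0.73)]
fluxjar (305, 256) [(array([303., 257.]), 0.8)]
stack (386, 251) [(array([336., 171.]), 0.63)]
weight (387, 350) [(array([386., 354.]), 0.61)]
cup (271, 148) [(array([270., 148.]), 0.8)]
pliers (373, 201) [(array([369., 200.]), 0.57)]
brush (338, 169) [(array([336., 168.]), 0.82)]
caddy rim (382, array([ 577.4, -312. ,   80.4]), 'rect', array([ 593.2, -302.9]), array([ 90.3, 110.3]), 6.2) bar (162, array([ 582.2, -306.3,  159.7]), 'rect', array([ 593.5, -297.6]), array([ 62.7, 103.9]), 26.7)
27.5 [539.56621097 -30.83370845  43.89790068] [-7.4861993   1.11765189 21.10798996] 18.63213484486948
the job is handed in; nothing more can be done
```

I lifted the caddy off the glass, hung it by its handle on both prongs of the hook stand and let go. I then fitted the press plate on the dowels, pushed it down flush, and handed in at 27.5 s, still gripping the red grip and pressing.

**Caddy:** A picture taken after I let go shows it hanging on both prongs. The last depth check put the handle bar at about 160 mm, where 158 mm is expected.

**Plate:** The wrist camera showed the plate's top 14.2 mm above the bed (plate thickness 14 mm) and level to about 0.1 mm. The side camera gave 14.8 mm. Its bed reading was about 2 mm low, so I trusted the wrist camera.

**Pressing:** The measured push was about 21 N upward on the tool. There was also a steady sideways force of 7–8 N along x, which I left as it was.

**Bystanders:** Six of the seven were found within about 4 pixels of where they started. For the glass stack, the finder instead reported the brush's position. I took that as a false detection, because the stack was in place in the picture taken after hanging the caddy and nothing went near it afterwards.

I could not view a final picture because the viewer's limit was reached, so the end state was checked by numbers only.

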